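# Press the lid onto a cheese tub with the bench lid press

## Robot

A 6-joint arm with a two-finger parallel gripper is mounted at the origin on the work surface. World frame = base frame: x ahead of the robot, y to its left, z up, the work surface at z = 0. Lengths are in m, angles in rad, forces in N, time in s.
With the tool pointing down it reaches from about 0.25 to 0.775 m from the base axis. Payload 8.9 kg.
Tool frame: the origin (TCP) lies midway between the tips of the shut fingers; the grasp point (between the pads) lies 19 mm behind it; z points along the fingers, y is the line along which they close (so a half turn about z gives the same grasp; the last joint's range is limited). The gripper opens to 85 mm and grips with 20 to 120 N. Pads are 22 mm wide; open, the fingers measure 114 mm over their backs; the gripper's body (76 mm by 85 mm) begins 54 mm behind the grasp point. The pads swing forward as they close: fully open they stand 13 mm farther back than shut.
Start: joints at [-1.387, 0.291, -0.153, 1.127, 0, 1.431], TCP at [0.167, -0.498, 0.199] pointing down, gripper open.
Joint ranges: [-2.52, 2.52], [-0.91, 1.74], [-1.3, 1.37], [-1.96, 2.02], [-1.52, 1.47], [-3.14, 3.14]. Speed limits (rad/s): [2.22, 2.22, 2.79, 3.14, 3.14, 3.14].

## Interface

Orientations are given as a unit quaternion [w, x, y, z].
In Python, from cell import robot gives the robot as it stands.
- The arm moves only by the tool step_arm, never from a script. Its argument "commands" is a list of rows, each a list of 5 numbers: the shift along the world's x, y, z in m, then the turn about the world's z in degrees, then the closure, from -1 (fully open) to 1 (shut). A call has 1 to 12 rows; each row shifts and turns the commanded pose from where the row before left it; what a row does not reach is not made up. A row lasts 1/12 s, in which the tool goes at most 41.7 mm and 7.16 degrees, less where a joint would pass 70% of its speed; a pose out of reach is approached as far as the arm can. A call with a gripper value outside its range is refused whole. The fingers move at their own pace and stop on an object; "force" is the grip in N (left out, the last holds). Time passes only in rows, so rows that do not move let the fingers close. It gives the time, the measured TCP pose, the force, the opening and the grip force at its end, in the units of the state.
- robot.get_state(): the state, without advancing time (a new reading comes with each control period).
- robot.snapshot(name): name is "side" or "top"; returns a dict with "image" (384x512x3 uint8, red, green, blue), "range_z" (384x512 float32, m along the optical axis (not along the pixel's ray), 0 where there is no reading), "fx", "fy", "cx", "cy" (pixels), "dist_coeffs" ([k1, k2, p1, p2, k3] as OpenCV has them; the pictures are not rectified), "position" and "attitude" of the camera in the world. Camera axes: x right, y up, looking along -z (the intrinsics and any distortion apply to the point x, -y, -z); pixel columns grow to the right and rows downward; lengths in m; the calibration is good to about 2 mm. A picture is of the moment at which its call begins.
- robot.job_done(): hands the job in; it is judged then, once.
Trained networks look in the newest picture that a camera, given by its name, has taken for a name from the list of things; names that differ only in an ending like _2 or _b are one class to them, and where a whole thing is asked for, a point or a joint stands for the part that bears it (a point fixed in the world has none). Each returns a list of dicts, best first, with "confidence" (0 to 1); they miss things now and then, are a little off and sometimes report something else, mostly with a low value. They report only what shows in the picture. A call takes as long as a camera call.
- robot.look_for(camera, thing): "rect" ([centre column, centre row, width, height] in pixels, round what is visible of it).
The state is a dict: "t": time; "qpos": joint angles; "joint_vel": joint speeds; "joint_efforts": joint torques, N m; "position": TCP position; "tool_rot": TCP orientation; "force": force on the tool from outside, world axes, zero at the start; "wrist_torque": the same for the moment, N m; "finger_gap": opening from 0.0 (shut) to 1.0 (fully open); "gripper_force": force on a finger pad.
Only numpy, scipy, OpenCV 4.12 (cv2) and the standard library are available. Lean on these libraries where they do the work, as an engineer would, in place of code of your own. Each camera call takes 0.05 s, during which the arm holds its last target. There are 200 camera calls.

## Task

Press the lid home on the tub standing in the lid press. The press's depth stop is still set for the tall tubs, so first turn the winged stop knob on top of the ram clockwise until it clicks over to the low step; then flip the hook catch back off the lever hub; then take the lever by its hand grip and pull it right down until the lid is fully home, and finish while still holding the lever firmly down. Leave the other things on the counter where they are.

Things in the scene. Friction and masses are not known exactly. Their poses are not given: they have to be found in the camera images.
- press: The lid press, fixed to the counter: grey foot plate 200 x 240 x 14, two steel posts at y = +-70, grey crosshead (60 x 170, z 150 to 200), a square ram through its middle. Origin: centre of the foot plate's underside, on the ram's axis; z up; -x is the front, where the lever points; the lever and the catch are on its -y side.
- knob_grip (a point): Point on the stop knob's turning axis (vertical, also the ram's axis), 272 above the counter while the lever is up, about half-way up the wing to be gripped. The knob is black: a wing 52 long, 14 thick, z 250 to 284, on a hub 30 across; below the hub an arm with a stop pin. The point's x axis runs along the wing: parallel to the press's x axis at joint 0, turning with the knob. Nothing of the press within 60 mm of the axis rises above z 250.
- stop_knob (a joint): Turn of the stop knob, rad, growing clockwise seen from above, 0 to 1.40 (ends). 0: stop pin over the high step (tall tubs; the ram stops before it reaches this lid). 1.40: over the low step, 10.5 lower. A sprung ball detent, at most 0.13 N m, is hardest to leave near the ends and goes over centre at 0.70; beyond that it snaps the knob over to 1.35 to 1.40 and keeps it there.
- catch_ball (a point): Centre of the black ball, 20 across, that is the finger knob of the hook catch: on top of a 10 thick steel rod hook, 267 above the counter when the catch is on. Free space of 30 mm at least on both y sides of it (press frame); the parked lever arm passes 35 from its centre, in front (-x) of it.
- catch_hinge (a point): Point on the catch's pivot axis (fixed to the press, 211 above the counter), in the plane of the ball's travel. The axis runs along the press's y. With the catch on, the ball lies 68 in front of it (-x) and 56 above it: radius 88.
- catch (a joint): Angle of the hook catch, rad, 0 to 2.0: 0 = on, its nose in front of the dog on the lever's hub, so that the lever gives only about 0.1 rad; it grows as the ball is lifted and swung back over the pivot, towards the press's +x. Swings freely, 90 g: below 0.9 rad it falls back on by its weight, beyond 1.1 it falls open to 2.0 and stays there.
- grip_tube: The lever's hand grip: a black cylinder 26 in diameter, 100 long, at the end of the lever arm and carried on its outer (-y) side, lying parallel to the press's y axis. Origin: its centre; its y axis runs along it. The lever arm (rod 16 thick) is 66 to the +y side of the centre. Its height is 321 with the lever parked, about 150 with the lever fully down; the grip turns freely on its own axis, so that a hand can stay upright all the way.
- lever_hinge (a point): Point on the lever's pivot axis (along the press's y, 175 above the counter), level in y with the middle of the hand grip: the grip's centre travels about it in a circle of radius 190.
- press_lever (a joint): Angle of the lever, rad: 0 = parked, pointing to the press's front and 50 degrees above level; grows as the grip is pulled forward and down. A return spring lifts it when let go. Geared to the ram, 22 mm per rad. With the low stop set: the pad meets the lid at 0.59, the lid is home at about 0.94, the stop is met at 1.02 and is firm (about 2 N more for each further 0.01 rad). Pull at the grip, along its circle: 3 N at first, about 9 N with the lid home.
- tub_lid: White press-fit lid, 93 across, on the white tub (88 across, 77 high) in the nest under the ram. Origin: centre of its lower edge. It starts 6 mm proud, origin at z 89.5 in the press's frame; home is 83.5. It only moves straight down, against about 18 N, and stays.
- pad: Black rubber pad, 78 across, under the ram's disc; it yields 1 mm per 10 N. Its frame coincides with the press's while the lever is up and moves down with the ram; its lower face is at z = 113 of its own frame.
- tall_tub_mid (a point): Bystander: a loose, closed white tall tub, 93 across, 97 high. The point is its centre, 48 up.
- twine_mid (a point): Bystander: a loose upright spool of straw-coloured twine, 72 across, 96 high. The point is its centre, 48 up.
- lid_stack_mid (a point): Bystander: a loose stack of white lids, 93 across, 45 high. The point is its centre, 22 up.
- cheese_mid (a point): Bystander: a loose quarter of a yellow cheese, about 90 x 90, 82 high. The point is its centre, 41 up.

How it is judged:
By the outcome, as a careful person would: the job done as asked, in the order asked, and still so for the second after the job is handed in, while the arm keeps its last pose, push and grip.
It also fails if it takes over 70 s, if anything falls off the work surface, if the arm or the gripper's body presses on something with over 40 N, if the wrist force passes 120 N, or if a joint passes its speed limit or range.

## Working session

There is one attempt and no reset: what is moved stays moved. The work goes in short steps, Python scripts to look and compute and a tool call to move; the robot and the scene stay as the last step left them, time stands still between calls to the robot, and variables do not carry over. Pictures are saved under pics/ and viewed, at most 10 in all, crops included, and the job is handed in when it is done.

Besides the shell and the picture viewer there is one more tool, called after ">>>" by a JSON object that holds its "op" and its "data", one argument or row to a line. step_arm: Moves the arm, as the interface text tells. Its arguments: {"type":"object","properties":{"commands":{"type":"array","items":{"type":"array","items":{"type":"number"}}},"force":{"type":"number"}},"required":["commands"]}

```bash
mkdir -p pics
cat > h.py <<'E'
import numpy as np, cv2
from scipy.spatial.transform import Rotation as R
from cell import robot
def snap(n):
    s=robot.snapshot(n); return s
def rot(s):
    a=np.array(s['attitude'],float)
    return a if a.shape==(3,3) else R.from_quat(a[[1,2,3,0]]).as_matrix()
def cloud(s):
    h,w=s['range_z'].shape
    v,u=np.mgrid[:h,:w]
    K=np.array([[s['fx'],0,s['cx']],[0,s['fy'],s['cy']],[0,0,1.]])
    n=cv2.undistortPoints(np.stack([u,v],-1).reshape(-1,1,2).astype(np.float64),K,np.array(s['dist_coeffs'],float)).reshape(h,w,2)
    z=s['range_z'].astype(float)
    P=np.stack([n[...,0]*z,-n[...,1]*z,-z],-1)@rot(s).T+np.array(s['position'])
    P[z==0]=np.nan
    return P
def px(s,p):
    K=np.array([[s['fx'],0,s['cx']],[0,s['fy'],s['cy']],[0,0,1.]])
    c=(np.atleast_2d(p)-np.array(s['position']))@rot(s); c=c*[1,-1,-1]
    return cv2.projectPoints(c,np.zeros(3),np.zeros(3),K,np.array(s['dist_coeffs'],float))[0].reshape(-1,2)
E
python3 - <<'E'
from h import *
np.set_printoptions(precision=3,suppress=True)
for n in('top','side'):
    s=snap(n); cv2.imwrite(f'pics/{n}0.png',s['image'][...,::-1]); P=cloud(s); np.save(n+'.npy',P)
    print(n,s['position'],rot(s)[:,2],s['fx'])
    for t in('press','knob_grip','catch_ball','grip_tube','tub_lid','tall_tub_mid','twine_mid','lid_stack_mid','cheese_mid'):
        for d in robot.look_for(n,t)[:2]:
            c,r,w,h=d['rect']
            q=P[int(r-h/4):int(r+h/4)+1,int(c-w/4):int(c+w/4)+1].reshape(-1,3)
            print(t,round(d['confidence'],2),np.round(d['rect']),np.nanmedian(q,0) if len(q) else '')
print(robot.get_state())
E
```

```text
top [ 0.341 -0.002  1.761] [-0.146 -0.001  0.989] 470.7241823155213
press 0.67 [266. 187.  97.  68.] [ 0.601 -0.045  0.186]
knob_grip 0.54 [255. 171.   9.  16.] [ 0.634 -0.006  0.251]
catch_ball 0.4 [291. 172.   6.  17.] [ 0.643 -0.126  0.239]
grip_tube 0.63 [299. 214.  33.  19.] [ 0.493 -0.148  0.33 ]
tub_lid 0.43 [256. 189.  27.   8.] [ 0.593 -0.012  0.126]
tall_tub_mid 0.6 [152. 214.  26.  29.] [0.497 0.358 0.094]
twine_mid 0.73 [150. 185.  21.  21.] [0.605 0.371 0.092]
twine_mid 0.38 [359. 211.  28.  30.] [ 0.533 -0.393  0.046]
lid_stack_mid 0.62 [358. 210.  32.  25.] [ 0.537 -0.391  0.046]
cheese_mid 0.79 [355. 164.  28.  29.] [ 0.703 -0.371  0.082]
side [0.116 0.865 1.349] [-0.327  0.567  0.756] 456.2729387410157
press 0.96 [272. 202. 112. 119.] [ 0.607 -0.068  0.054]
knob_grip 0.61 [258. 182.  14.  26.] [ 0.623 -0.004  0.265]
catch_ball 0.45 [270. 165.  19.  15.] [ 0.734 -0.304  0.004]
grip_tube 0.71 [315. 155.  24.  20.] [ 0.492 -0.155  0.329]
tub_lid 0.5 [262. 215.  22.  20.] [0.601 0.01  0.122]
tall_tub_mid 0.78 [236. 322.  32.  39.] [0.487 0.38  0.095]
twine_mid 0.62 [201. 312.  28.  34.] [0.601 0.399 0.088]
twine_mid 0.25 [237. 321.  30.  40.] [0.486 0.379 0.095]
lid_stack_mid 0.62 [324. 167.  24.  26.] [ 0.533 -0.378  0.045]
cheese_mid 0.72 [283. 154.  21.  26.] [ 0.697 -0.34   0.078]
{'t': 1.0, 'qpos': array([-1.387,  0.291, -0.153,  1.127, -0.   ,  1.432]), 'joint_vel': array([-0.   ,  0.001,  0.001, -0.   ,  0.001, -0.001]), 'joint_efforts': array([ -0.   , -53.703,  33.165,   0.002,  -0.   ,  -0.   ]), 'position': array([ 0.167, -0.498,  0.199]), 'tool_rot': array([ 0.   ,  0.987,  0.161, -0.   ]), 'force': array([-1.038, -0.061,  0.109]), 'wrist_torque': array([ 0.008, -0.007,  0.011]), 'gripper_force': 0.0, 'finger_gap': 1.0019024124181832}
```

Run:
```python
from h import *
np.set_printoptions(precision=4,suppress=True)
ims=[]
for n,(x0,y0,x1,y1) in(('top',(205,135,345,240)),('side',(205,125,345,265))):
    im=cv2.imread(f'pics/{n}0.png')[y0:y1,x0:x1]; ims.append(cv2.resize(im,None,fx=4,fy=4,interpolation=cv2.INTER_CUBIC))
    P=np.load(n+'.npy')[y0:y1,x0:x1].reshape(-1,3); P=P[~np.isnan(P[:,0])]
    for nm,lo,hi in(('foot',.009,.019),('cross',.193,.207),('knob',.276,.29),('z>.305',.305,.36),('250-272',.25,.274)):
        q=P[(P[:,2]>lo)&(P[:,2]<hi)]
        if nm=='knob': q=q[(abs(q[:,1])<.06)]
        print(n,nm,len(q))
        if len(q)>4:
            print(q.min(0),q.max(0),np.median(q,0)); r=cv2.minAreaRect(q[:,:2].astype(np.float32)*1000); print(r)
    cv2.imwrite(f'pics/{n}c.png',ims[-1])
```

```text
top foot 1687
[ 0.4201 -0.3489  0.009 ] [0.8295 0.1777 0.019 ] [ 0.5952 -0.0086  0.0136]
((623.6030883789062, -87.75164794921875), (399.5273132324219, 531.2506713867188), 1.3437550067901611)
top cross 651
[ 0.5792 -0.1302  0.193 ] [0.6751 0.0725 0.207 ] [ 0.627  -0.0323  0.2003]
((641.6202392578125, -30.675216674804688), (194.48617553710938, 96.40348052978516), 76.3501968383789)
top knob 66
[ 0.6007 -0.0264  0.2764] [ 0.6519 -0.0019  0.2895] [ 0.6265 -0.0142  0.2835]
((626.756591796875, -13.92226791381836), (13.664026260375977, 51.65605926513672), 75.33727264404297)
top z>.305 330
[ 0.467  -0.1978  0.3052] [ 0.532  -0.0808  0.3411] [ 0.4922 -0.1396  0.3303]
((493.95391845703125, -139.91488647460938), (123.29715728759766, 34.815181732177734), 68.44632720947266)
top 250-272 66
[ 0.5462 -0.1211  0.2501] [0.6379 0.0082 0.274 ] [ 0.6015 -0.1027  0.2617]
((608.849853515625, -62.88292694091797), (136.49400329589844, 66.15999603271484), 60.14817428588867)
side foot 1926
[ 0.3073 -0.6832  0.009 ] [0.9389 0.2023 0.019 ] [0.5934 0.017  0.0141]
((668.1134033203125, -236.161376953125), (528.9783935546875, 773.2123413085938), 21.767478942871094)
side cross 530
[ 0.5788 -0.1323  0.193 ] [0.6817 0.079  0.207 ] [ 0.622  -0.0011  0.2009]
((646.468994140625, -26.531539916992188), (198.1330108642578, 108.75750732421875), 76.12269592285156)
side knob 68
[ 0.6013 -0.0245  0.2762] [0.6545 0.0039 0.2885] [ 0.6229 -0.0087  0.284 ]
((628.6560668945312, -10.473487854003906), (16.072404861450195, 57.15016555786133), 75.3453369140625)
side z>.305 268
[ 0.4653 -0.2023  0.3056] [ 0.5275 -0.0779  0.3388] [ 0.4896 -0.1316  0.3299]
((491.5051574707031, -139.17788696289062), (130.63511657714844, 33.06781005859375), 70.0186767578125)
side 250-272 111
[ 0.5451 -0.1185  0.2503] [0.6519 0.0042 0.2739] [ 0.6075 -0.0102  0.2634]
((601.6987915039062, -52.66851806640625), (121.48670196533203, 71.64459228515625), 65.6254653930664)
```

View pics/topc.png

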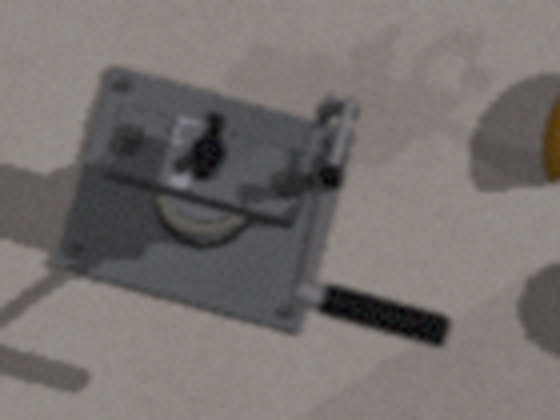

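View pics/sidec.png

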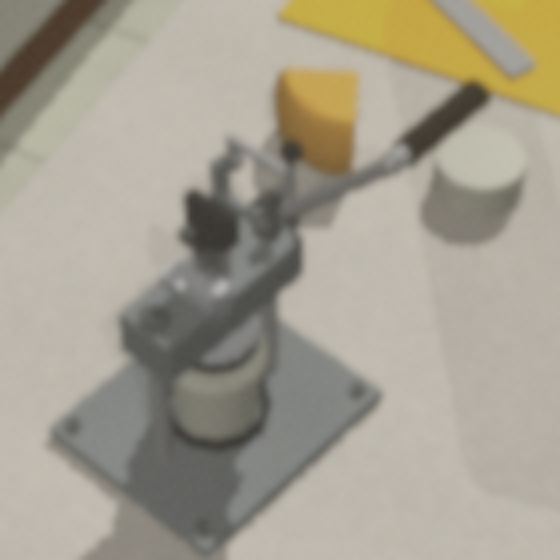

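Run:
```python
from h import *
from scipy.spatial import cKDTree
np.set_printoptions(precision=4,suppress=True)
for n,(x0,y0,x1,y1) in(('top',(205,135,345,240)),('side',(205,125,345,265))):
    im=cv2.imread(f'pics/{n}0.png')[y0:y1,x0:x1].max(2).ravel()
    P=np.load(n+'.npy')[y0:y1,x0:x1].reshape(-1,3); ok=~np.isnan(P[:,0])
    dark=im<75
    g=P[ok&dark&(P[:,2]>.31)]; g=g[g[:,2]>.315]
    c=g.mean(0); d=np.linalg.svd(g-c)[2][0]; t=(g-c)@d
    print(n,'grip',len(g),(g.min(0)+g.max(0))/2,c,d*np.sign(d[1]),np.degrees(np.arctan2(d[0],d[1])),t.min(),t.max(),'mid',c+d*(t.min()+t.max())/2,np.percentile(g[:,2],90))
    # ball: dark, z .25-.28
    b=P[ok&dark&(P[:,2]>.252)&(P[:,2]<.285)&(P[:,1]<-.07)]
    print('ball',len(b),b.mean(0) if len(b) else '',b)
    # foot: least-squares yaw and origin by rect coverage
    f=P[ok&(P[:,2]>.010)&(P[:,2]<.018)]
    k=P[ok&(P[:,2]>.270)&(P[:,2]<.292)&(abs(P[:,1]+.012)<.04)]
    r=cv2.minAreaRect(k[:,:2].astype(np.float32)*1000);print('knob',r)
    cr=P[ok&(P[:,2]>.194)&(P[:,2]<.206)]
    best=[]
    for yaw in np.radians(np.arange(-20,-8,.5)):
        ex=np.array([np.cos(yaw),np.sin(yaw)]);ey=np.array([-ex[1],ex[0]])
        for ox in np.arange(.615,.641,.002):
            for oy in np.arange(-.026,.003,.002):
                q=cr[:,:2]-[ox,oy]; i=((abs(q@ex)<.03)&(abs(q@ey)<.085))
                q2=f[:,:2]-[ox,oy]; j=((abs(q2@ex)<.1)&(abs(q2@ey)<.12))
                best.append((i.sum()*1+j.sum(),np.degrees(yaw),ox,oy))
    best.sort(reverse=True); print(np.array(best[:40]).mean(0),best[0])
```

```text
top grip 239 [ 0.4898 -0.1486  0.3299] [ 0.4889 -0.1498  0.3314] [0.2419 0.9703 0.0059] -166.00280457682535 -0.05043021274951866 0.049502860269262886 mid [ 0.489  -0.1493  0.3314] 0.33593337234917886
ball 32 [ 0.5988 -0.1104  0.2737] [[ 0.6146 -0.1111  0.2725]
 [ 0.6154 -0.1146  0.2687]
 [ 0.6155 -0.1178  0.2686]
 [ 0.6119 -0.1082  0.269 ]
 [ 0.6115 -0.1112  0.2712]
 [ 0.6103 -0.1139  0.2784]
 [ 0.6108 -0.1173  0.2763]
 [ 0.6118 -0.1209  0.2711]
 [ 0.6084 -0.1049  0.2697]
 [ 0.6074 -0.1078  0.2754]
 [ 0.6076 -0.111   0.2747]
 [ 0.6078 -0.1143  0.274 ]
 [ 0.6067 -0.117   0.2807]
 [ 0.6089 -0.1211  0.2694]
 [ 0.6046 -0.1048  0.2724]
 [ 0.6046 -0.108   0.2728]
 [ 0.6033 -0.1106  0.2809]
 [ 0.6039 -0.114   0.278 ]
 [ 0.6042 -0.1173  0.2769]
 [ 0.6042 -0.1205  0.277 ]
 [ 0.6014 -0.108   0.2725]
 [ 0.6007 -0.1109  0.2774]
 [ 0.6012 -0.1143  0.2749]
 [ 0.6016 -0.1177  0.2729]
 [ 0.5997 -0.1087  0.2634]
 [ 0.5984 -0.1114  0.2716]
 [ 0.5983 -0.1145  0.2727]
 [ 0.5992 -0.1181  0.2683]
 [ 0.5573 -0.0934  0.2606]
 [ 0.5512 -0.0923  0.2806]
 [ 0.5412 -0.0891  0.2828]
 [ 0.5379 -0.0891  0.2835]]
k
[... 305 characters left out ...]
49  0.3313] [0.2375 0.9714 0.0052] 13.740010761651599 -0.04151678412545487 0.04649139996483151 mid [ 0.4846 -0.1425  0.3313] 0.3349470547202946
ball 10 [ 0.6029 -0.1047  0.2737] [[ 0.6062 -0.1088  0.2765]
 [ 0.605  -0.0991  0.2809]
 [ 0.6032 -0.1029  0.2784]
 [ 0.6006 -0.1051  0.2777]
 [ 0.6082 -0.1056  0.269 ]
 [ 0.604  -0.1045  0.2719]
 [ 0.6009 -0.1058  0.2723]
 [ 0.5973 -0.1061  0.2736]
 [ 0.6027 -0.1022  0.2699]
 [ 0.6012 -0.1066  0.2666]]
knob ((628.6763305664062, -9.784326553344727), (17.81407928466797, 56.73554229736328), 77.84947204589844)
[1826.      -14.8125    0.6257   -0.0085] (np.int64(1845), np.float64(-14.500000000000002), np.float64(0.627), np.float64(-0.010000000000000012))
```

>>> {"op": "step_arm", "data": {
  "commands": [
    [0,0,0.034,7,-1],
    [0,0,0.034,7,-1],
    [0,0,0.034,7,-1],
    [0,0,0.034,7,-1],
    [0,0,0.034,7,-1],
    [0,0,0.034,7,-1],
    [0.029,0.03,0,7,-1],
    [0.029,0.03,0,7,-1],
    [0.029,0.03,0,7,-1],
    [0.029,0.03,0,7,-1],
    [0.029,0.03,0,7,-1],
    [0.029,0.03,0,7,-1]
  ],
  "force": 40
}}

```text
t: 2.0
position: [0.3412, -0.3165, 0.4029]
tool_rot: [0.0, 0.624, 0.782, -0.0]
force: [0.7, -0.1, -0.3]
finger_gap: 1.0
gripper_force: 0.0
```

>>> {"op": "step_arm", "data": {
  "commands": [
    [0.029,0.03,0,7,-1],
    [0.029,0.03,0,7,-1],
    [0.029,0.03,0,7,-1],
    [0.029,0.03,0,7,-1],
    [0.029,0.03,0,7,-1],
    [0.029,0.03,0,7,-1],
    [0.029,0.03,0,7,-1],
    [0.029,0.03,0,7,-1],
    [0.029,0.03,0,7,-1],
    [0.025,0.033,0,0,-1],
    [0,0,0,0,-1]
  ]
}}

```text
t: 2.92
position: [0.6291, -0.0097, 0.3998]
tool_rot: [-0.001, 0.124, 0.992, 0.001]
force: [0.2, -1.2, -1.2]
finger_gap: 1.0
gripper_force: 0.0
```

>>> {"op": "step_arm", "data": {
  "commands": [
    [0,0,-0.03,0,-1],
    [0,0,-0.03,0,-1],
    [0,0,-0.025,0,-1],
    [0,0,0,0,-1],
    [0,0,0,0,-1]
  ]
}}

```text
t: 3.33
position: [0.6251, -0.0154, 0.3174]
tool_rot: [-0.001, 0.126, 0.992, 0.0]
force: [-0.9, 0.1, 0.7]
finger_gap: 0.999
gripper_force: 0.0
```

Run:
```python
from h import *
np.set_printoptions(precision=4,suppress=True)
o=[]
for n,c,r in(('top',256,175),('side',262,180)):
    s=snap(n); im=s['image'][r-35:r+35,c-45:c+45,::-1]; o.append(cv2.resize(im,(600,466),interpolation=cv2.INTER_CUBIC)[:,100:500])
cv2.imwrite('pics/a.png',np.hstack(o)); s=robot.get_state(); print(s['position'],s['qpos'],s['tool_rot'])
```

```text
[ 0.6267 -0.0157  0.3199] [-0.1417  0.4767  0.4384  1.5297  0.      0.1117] [ 0.0014  0.1264  0.992  -0.    ]
```

View pics/a.png

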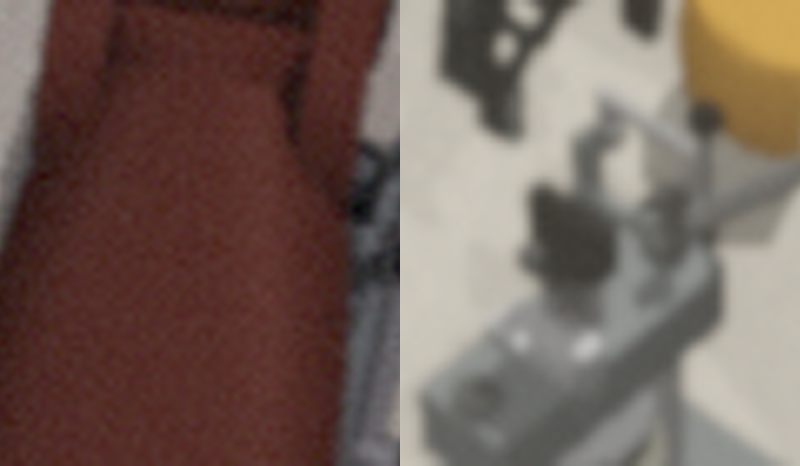

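>>> {"op": "step_arm", "data": {
  "commands": [
    [0,0.002,-0.03,0,-1],
    [0,0,-0.03,0,-1],
    [0,0,-0.002,0,-1],
    [0,0,0,0,-1],
    [0,0,0,0,1],
    [0,0,0,0,1],
    [0,0,0,0,1],
    [0,0,0,0,1],
    [0,0,0,0,1],
    [0,0,0,0,1],
    [0,0,0,0,1],
    [0,0,0,0,1]
  ]
}}

```text
t: 4.43
position: [0.6259, -0.0135, 0.2557]
tool_rot: [-0.0, 0.126, 0.992, 0.0]
force: [-1.1, 0.8, -0.3]
finger_gap: 0.001
gripper_force: 0.0
```

Run:
```python
from h import *
np.set_printoptions(precision=4,suppress=True)
s=snap('side'); P=cloud(s); c,r=262,170; im=s['image'][r-60:r+60,c-80:c+80,::-1]; cv2.imwrite('pics/b.png',cv2.resize(im,(800,600),interpolation=cv2.INTER_CUBIC))
print(px(s,[[.627,-.0125,.272],[.6259,-.0135,.2557],[.605,-.112,.267],[.489,-.148,.321]])); g=robot.get_state(); print(g['position'],g['finger_gap'],g['qpos'])
for d in robot.look_for('side','knob_grip')[:2]: print(d)
```

```text
[[257.6247 178.3517]
 [258.1669 181.6896]
 [277.7304 162.5553]
 [314.903  155.5915]]
[ 0.6259 -0.0135  0.2557] 0.0006493389740112605 [-0.1383  0.4731  0.2678  1.3656 -0.      0.1149]
{'rect': [258.4, 182.4, 14.3, 22.5], 'confidence': 0.66}
```

View pics/b.png

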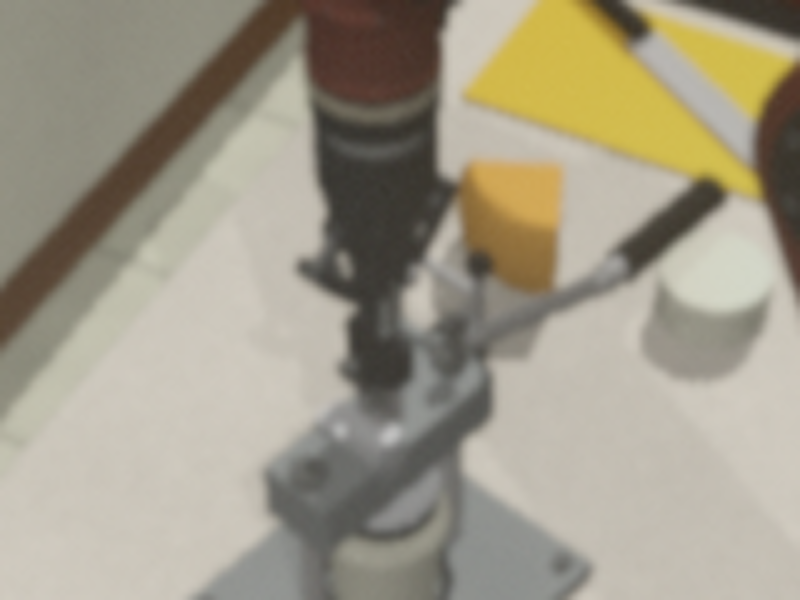

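Run:
```python
from h import *
np.set_printoptions(precision=3,suppress=True,linewidth=200)
s=snap('side'); P=cloud(s)
for r in range(164,196,2):
    print(r,*[('%4d,%4d,%3d'%tuple(P[r,c]*1000) if P[r,c,0]==P[r,c,0] else '-')+':%d'%s['image'][r,c].max() for c in range(248,272,3)],sep=' | ')
s=snap('top');P=cloud(s);print(robot.get_state()['gripper_force'],robot.get_state()['wrist_torque'])
```

```text
164 |  633,  31,373:73 | -:123 |  632,  -2,343:64 |  617,   5,358:62 |  617, -12,341:62 |  611, -21,336:94 |  765,-323,  0:169 |  639,-113,242:150
166 |  627,  42,377:66 |  623,  30,368:77 |  626,   7,346:61 |  617,   4,348:61 |  617, -13,332:64 |  669,-125,207:102 |  762,-317, -6:188 |  747,-316,  2:147
168 |  628,  40,366:109 |  627,  25,353:66 |  623,  13,344:61 |  619,   3,337:61 |  617, -12,324:78 |  765,-296,  0:167 |  753,-301,  0:201 |  743,-308, -1:154
170 |  815,-259, -2:181 |  625,  29,349:135 |  620,  18,341:67 |  621,  -1,323:69 |  615,  -9,318:85 |  759,-285,  0:181 |  747,-290,  1:202 |  735,-294,  3:148
172 |  807,-244,  2:193 |  799,-256, -4:165 |  631,   1,312:73 |  622,  -1,314:75 |  615,  -9,309:87 |  754,-276,  0:174 |  745,-286, -5:196 |  732,-288,  0:152
174 |  802,-236,  0:195 |  651, -12,279:128 |  632,   0,300:65 |  621,   0,305:75 |  616, -10,299:89 |  659,-106,190:151 |  738,-273, -1:183 |  639,-113,192:129
176 |  795,-225,  2:194 |  650,  -9,274:127 |  638,  -8,280:62 |  622,  -1,295:74 |  620, -16,282:85 |  655, -98,188:119 |  645,-103,189:145 |  637,-11
[... 786 characters left out ...]
46 |  608, -56,201:124
188 |  764,-170, -1:193 |  751,-172,  3:178 |  635,   0,232:95 |  617,   8,251:78 |  615,  -5,237:85 |  623, -40,199:136 |  613, -43,202:142 |  604, -49,201:108
190 |  660,  -3,206:185 |  652, -10,203:156 |  637,  -4,217:108 |  615,  12,246:86 |  619, -12,219:97 |  617, -30,202:140 |  608, -34,203:142 |  600, -40,201:118
192 |  657,   1,202:157 |  648,  -2,203:144 |  634,   0,214:121 |  614,  15,240:104 |  616,  -6,216:100 |  615, -26,197:141 |  605, -28,200:148 |  597, -35,198:139
194 |  651,  11,206:150 |  641,   9,209:148 |  628,  11,218:140 |  614,  16,230:126 |  617,  -9,203:138 |  610, -16,200:145 |  600, -19,202:145 |  593, -27,198:115
0.0 [-0.021 -0.007  0.02 ]
```

Run:
```python
from h import *
np.set_printoptions(precision=1,suppress=True,linewidth=200)
s=snap('side')
for z in(.32,.333,.345,.36): print(z,px(s,[[.6373,.0255,z],[.6408,.0395,z],[.616,-.057,z],[.6125,-.071,z]]).ravel())
print(robot.get_state()['finger_gap'])
```

```text
0.32 [248.5 174.5 245.3 177.  267.  160.4 270.  158. ]
0.333 [248.4 171.6 245.2 174.1 267.  157.4 270.  155.1]
0.345 [248.3 168.9 245.  171.4 267.  154.7 270.  152.4]
0.36 [248.1 165.5 244.8 168.  267.  151.3 270.  148.9]
0.001681444325308955
```

>>> {"op": "step_arm", "data": {
  "commands": [
    [0,0,0,0,1],
    [0,0,0,0,1]
  ]
}}

```text
t: 4.85
position: [0.6259, -0.0135, 0.2557]
tool_rot: [-0.0, 0.126, 0.992, -0.0]
force: [-0.4, 0.2, 0.4]
finger_gap: 0.001
gripper_force: 0.0
```

>>> {"op": "step_arm", "data": {
  "commands": [
    [0,0,0.03,0,1],
    [0,0,0.03,0,1],
    [0,0,0.02,0,1],
    [0,0,0,0,1],
    [0,0,0,0,1]
  ]
}}

```text
t: 5.27
position: [0.6266, -0.0136, 0.3366]
tool_rot: [0.001, 0.126, 0.992, -0.0]
force: [-0.6, 0.1, -0.4]
finger_gap: -0.001
gripper_force: 0.0
```

Run:
```python
from h import *
np.set_printoptions(precision=4,suppress=True,linewidth=200)
s=snap('side'); P=cloud(s); q=P.reshape(-1,3); g=robot.get_state(); print(g['position'],g['finger_gap'],px(s,g['position']))
m=(abs(q[:,0]-.627)<.06)&(abs(q[:,1]+.014)<.08)&(q[:,2]>.295)
q=q[m]
for z in np.arange(.295,.42,.008):
    b=q[(q[:,2]>z)&(q[:,2]<z+.008)]
    if len(b): print(round(z,3),len(b),b.min(0)[:2],b.max(0)[:2],np.median(b,0)[:2])
c,r=262,165; im=s['image'][r-60:r+60,c-80:c+80,::-1]; cv2.imwrite('pics/c.png',cv2.resize(im,(800,600),interpolation=cv2.INTER_CUBIC))
```

```text
[ 0.6261 -0.0135  0.3354] 0.0004861689290565823 [[257.641  164.3871]]
0.367 6 [ 0.6152 -0.0168] [ 0.6261 -0.0049] [ 0.6219 -0.0075]
0.375 14 [ 0.6135 -0.0208] [ 0.6346 -0.0009] [ 0.6186 -0.0072]
0.383 13 [ 0.6156 -0.0143] [0.635  0.0011] [ 0.6233 -0.0025]
0.391 16 [ 0.6137 -0.018 ] [0.6303 0.003 ] [ 0.6209 -0.004 ]
0.399 13 [ 0.6131 -0.0192] [0.6264 0.0021] [ 0.6174 -0.0085]
0.407 14 [ 0.6133 -0.0222] [0.6244 0.0163] [ 0.6179 -0.0067]
0.415 32 [ 0.6074 -0.0441] [0.6404 0.0183] [ 0.6175 -0.0085]
```

View pics/c.png

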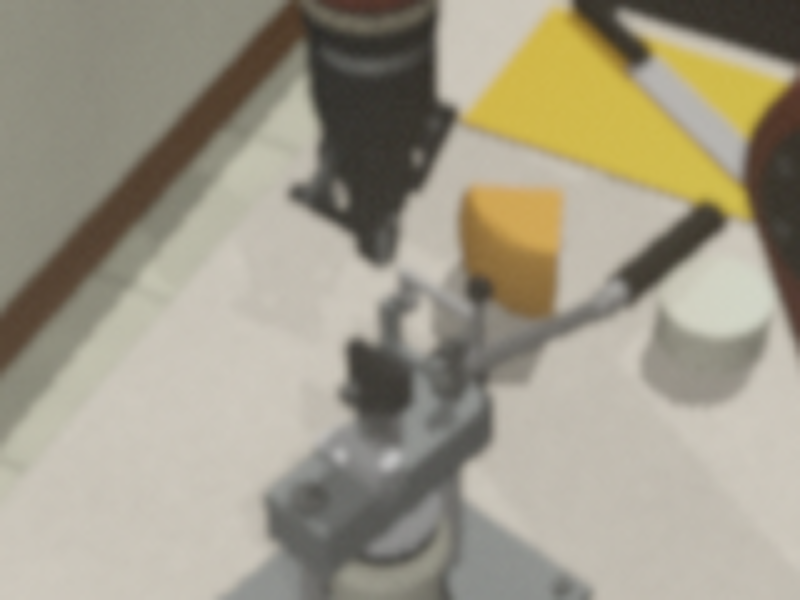

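>>> {"op": "step_arm", "data": {
  "commands": [
    [0,0,0,0,-1],
    [0,0,0,0,-1],
    [0,0,0,0,-1],
    [0,0,0,0,-1],
    [0,0,0,0,-1],
    [0,0,0,0,-1],
    [0,0,0,0,-1],
    [0.001,0,-0.03,0,-1],
    [0,0,-0.03,0,-1],
    [0,0,-0.025,0,-1],
    [0,0,-0.022,0,-1],
    [0,0,0,0,-1]
  ]
}}

```text
t: 6.32
position: [0.6244, -0.0132, 0.2243]
tool_rot: [-0.003, 0.126, 0.992, 0.0]
force: [-0.3, -0.0, -0.9]
finger_gap: 0.996
gripper_force: 0.0
```

>>> {"op": "step_arm", "data": {
  "commands": [
    [0,0,0,0,1],
    [0,0,0,0,1],
    [0,0,0,0,1],
    [0,0,0,0,1],
    [0,0,0,0,1],
    [0,0,0,0,1],
    [0,0,0,0,1],
    [0,0,0,0,1]
  ]
}}

```text
t: 6.98
position: [0.6276, -0.0127, 0.2296]
tool_rot: [0.001, 0.126, 0.992, 0.001]
force: [1.4, 5.2, 5.5]
finger_gap: 0.154
gripper_force: 43.1
```

>>> {"op": "step_arm", "data": {
  "commands": [
    [0,0,0,-6,1],
    [0,0,0,-6,1],
    [0,0,0,-6,1],
    [0,0,0,-6,1],
    [0,0,0,-6,1],
    [0,0,0,-6,1],
    [0,0,0,-6,1],
    [0,0,0,-6,1],
    [0,0,0,-6,1],
    [0,0,0,-6,1],
    [0,0,0,-6,1],
    [0,0,0,-6,1]
  ]
}}

```text
t: 7.98
position: [0.6276, -0.0126, 0.2296]
tool_rot: [0.0, 0.687, 0.727, 0.001]
force: [1.1, 5.5, 6.0]
finger_gap: 0.154
gripper_force: 43.1
```

>>> {"op": "step_arm", "data": {
  "commands": [
    [0,0,0,-5,1],
    [0,0,0,-3,1],
    [0,0,0,0,1],
    [0,0,0,0,1]
  ]
}}

```text
t: 8.32
position: [0.6277, -0.0127, 0.2297]
tool_rot: [0.0, 0.734, 0.679, 0.001]
force: [2.2, 5.6, 6.2]
finger_gap: 0.152
gripper_force: 43.1
```

```bash
python3 -c "
from h import *
g=robot.get_state();print(g['wrist_torque'],g['force'],g['tool_rot'],g['position'],g['gripper_force'],g['finger_gap'])"
```

```text
[ 1.028257   -0.17893318 -0.05522352] [2.18729548 5.60355273 6.23716805] [3.10830341e-04 7.34210614e-01 6.78920630e-01 1.20674230e-03] [ 0.62770081 -0.01266587  0.22966279] 43.10028612613678 0.152478140823319
```

>>> {"op": "step_arm", "data": {
  "commands": [
    [0,0,0,0,-0.3],
    [0,0,0,0,-0.3],
    [0,0,0,0,-0.3],
    [0,0,0,0,-0.3],
    [0,0,0,0,-0.3],
    [0,0,0.03,0,-0.3],
    [0,0,0.03,0,-0.3],
    [0,0,0.03,0,-0.3],
    [0,0,0.01,7,-0.3],
    [0,-0.02,0,7,0.1],
    [-0.01,-0.02,0,7,0.1],
    [0,-0.02,0,7,0.1]
  ]
}}

```text
t: 9.32
position: [0.6162, -0.074, 0.3292]
tool_rot: [0.0, 0.545, 0.838, -0.0]
force: [-0.4, -0.5, 0.9]
finger_gap: 0.453
gripper_force: 0.0
```

>>> {"op": "step_arm", "data": {
  "commands": [
    [-0.012,-0.02,0,7,0.1],
    [0,-0.02,0,7,0.1],
    [0,0,0,7,0.1],
    [0,0,0,7,0.1],
    [0,0,0,7,0.1],
    [0,0,0,7,0.1],
    [0,0,0,7,0.1],
    [0,0,0,3,0.1],
    [0,0,0,0,0.1],
    [0,0,0,0,0.1]
  ]
}}

```text
t: 10.15
position: [0.6049, -0.1136, 0.3286]
tool_rot: [-0.0, 0.127, 0.992, -0.0]
force: [0.4, 0.1, -0.5]
finger_gap: 0.453
gripper_force: 0.0
```

Run:
```python
from h import *
np.set_printoptions(precision=4,suppress=True,linewidth=200)
s=snap('side'); P=cloud(s); g=robot.get_state(); print(g['position'],g['tool_rot'],g['finger_gap'],px(s,[g['position']+[0,0,.03],[.605,-.1125,.267]]))
c,r=270,165; im=s['image'][r-48:r+48,c-64:c+64,::-1]; cv2.imwrite('pics/d.png',cv2.resize(im,(800,600),interpolation=cv2.INTER_CUBIC))
```

```text
[ 0.6049 -0.1136  0.3286] [-0.0001  0.1275  0.9918 -0.    ] 0.44975250133624944 [[278.3492 141.9599]
 [277.7987 162.4626]]
```

View pics/d.png

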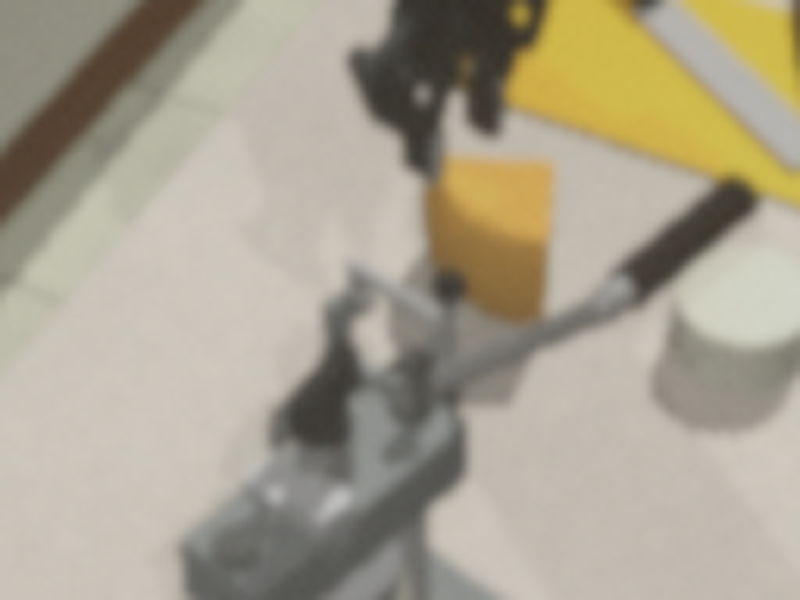

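>>> {"op": "step_arm", "data": {
  "commands": [
    [0,0.001,-0.03,0,0.1],
    [0,0,-0.03,0,0.1],
    [0,0,-0.03,0,0.1],
    [0,0,-0.02,0,0.1],
    [0,0,0,0,0.1],
    [0,0,0,0,1],
    [0,0,0,0,1],
    [0,0,0,0,1],
    [0,0,0,0,1],
    [0,0,0,0,1]
  ],
  "force": 25
}}

```text
t: 11.03
position: [0.6054, -0.1123, 0.2199]
tool_rot: [0.001, 0.126, 0.992, 0.0]
force: [-0.9, 2.8, 4.5]
finger_gap: 0.21
gripper_force: 24.7
```

>>> {"op": "step_arm", "data": {
  "commands": [
    [0.0082,-0.0021,0.0089,0,1],
    [0.0094,-0.0024,0.0076,0,1],
    [0.0102,-0.0026,0.0063,0,1],
    [0.011,-0.0028,0.0047,0,1],
    [0,0,0,0,1]
  ]
}}

```text
t: 11.45
position: [0.6455, -0.1225, 0.2475]
tool_rot: [0.001, 0.126, 0.992, 0.0]
force: [-2.2, 3.4, 8.1]
finger_gap: 0.209
gripper_force: 25.7
```

>>> {"op": "step_arm", "data": {
  "commands": [
    [0.0115,-0.003,0.003,0,1],
    [0.0118,-0.003,0.0014,0,1],
    [0.0118,-0.003,-0.0003,0,1],
    [0.0117,-0.003,-0.002,0,1],
    [0.0114,-0.0029,-0.0037,0,1],
    [0,0,0,0,1]
  ]
}}

```text
t: 11.95
position: [0.7041, -0.1374, 0.2446]
tool_rot: [0.001, 0.126, 0.992, 0.0]
force: [2.0, 3.3, 5.0]
finger_gap: 0.206
gripper_force: 27.1
```

>>> {"op": "step_arm", "data": {
  "commands": [
    [0,0,0,0,0],
    [0,0,0,0,0],
    [0,0,0,0,-0.2],
    [0,0,0,0,-0.2],
    [0,0,0.03,0,-0.2],
    [0,0,0.03,0,-0.5],
    [0,0,0.03,0,-1],
    [0,0,0.02,-6,-1],
    [-0.02,0,0,-7,-1],
    [-0.03,0,0,-7,-1],
    [-0.03,0,0,-7,-1],
    [-0.03,0,0,-7,-1]
  ]
}}

```text
t: 12.95
position: [0.5969, -0.1376, 0.3543]
tool_rot: [-0.0, 0.402, 0.916, -0.0]
force: [-0.1, -0.3, 1.0]
finger_gap: 0.998
gripper_force: 0.0
```

>>> {"op": "step_arm", "data": {
  "commands": [
    [-0.03,-0.002,0,-7,-1],
    [-0.03,-0.002,0,-7,-1],
    [-0.02,-0.002,0,-7,-1],
    [-0.02,-0.002,0,-7,-1],
    [-0.005,-0.002,0,-7,-1],
    [0,0,0,-7,-1],
    [0,0,0,-7,-1],
    [0,0,0,-7,-1],
    [0,0,0,0,-1],
    [0,0,0,0,-1]
  ]
}}

```text
t: 13.78
position: [0.4928, -0.1476, 0.3552]
tool_rot: [0.0, 0.782, 0.624, 0.0]
force: [0.4, 0.2, -0.6]
finger_gap: 1.001
gripper_force: 0.0
```

Run:
```python
from h import *
np.set_printoptions(precision=4,suppress=True,linewidth=200)
s=snap('side'); P=cloud(s); g=robot.get_state(); print(g['position'],g['tool_rot'],g['finger_gap'],px(s,[g['position']+[0,0,.03],[.488,-.147,.321]]))
for d in robot.look_for('side','grip_tube')[:2]: print(d)
c,r=285,155; im=s['image'][r-60:r+60,c-80:c+80,::-1]; cv2.imwrite('pics/e.png',cv2.resize(im,(800,600),interpolation=cv2.INTER_CUBIC))
```

```text
[ 0.4929 -0.1476  0.3552] [ 0.0001  0.7813  0.6241 -0.    ] 1.000452472688574 [[315.2262 140.4692]
 [315.0584 155.8821]]
{'rect': [315.1, 153.9, 27.1, 23.7], 'confidence': 0.68}
```

View pics/e.png

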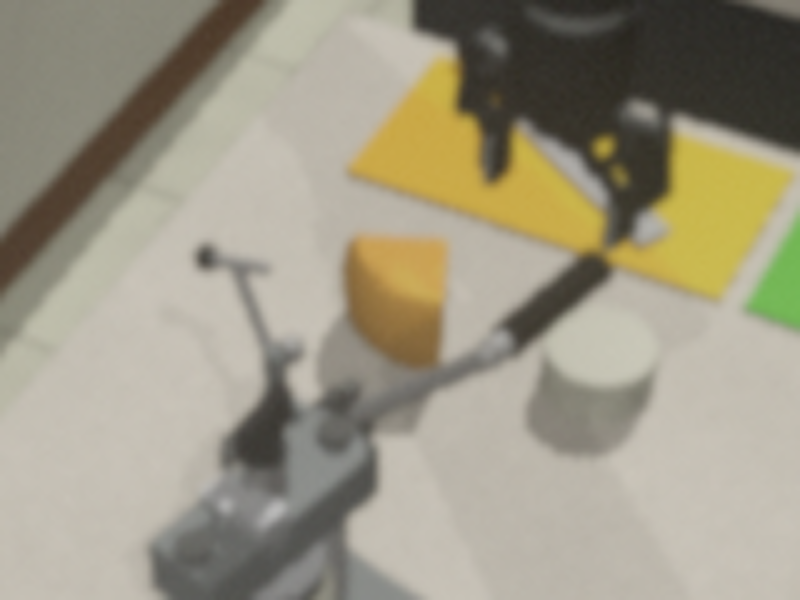

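>>> {"op": "step_arm", "data": {
  "commands": [
    [-0.005,0,-0.02,-1.6,-1],
    [0,0,-0.03,0,-1],
    [0,0,-0.025,0,-1],
    [0,0,-0.008,0,-1],
    [0,0,0,0,-1],
    [0,0,0,0,1],
    [0,0,0,0,1],
    [0,0,0,0,1],
    [0,0,0,0,1],
    [0,0,0,0,1],
    [0,0,0,0,1],
    [0,0,0,0,1]
  ],
  "force": 70
}}

```text
t: 14.88
position: [0.4885, -0.1478, 0.2728]
tool_rot: [0.001, 0.791, 0.612, 0.0]
force: [0.2, -0.3, 4.8]
finger_gap: 0.278
gripper_force: 68.4
```

>>> {"op": "step_arm", "data": {
  "commands": [
    [-0.0121,0.0031,-0.0115,0,1],
    [-0.011,0.0028,-0.0125,0,1],
    [-0.0099,0.0025,-0.0134,0,1],
    [-0.0087,0.0022,-0.0143,0,1],
    [-0.0075,0.0019,-0.0151,0,1],
    [-0.0061,0.0016,-0.0157,0,1],
    [0,0,0,0,1]
  ]
}}

```text
t: 15.47
position: [0.4334, -0.1337, 0.1882]
tool_rot: [0.001, 0.791, 0.611, 0.001]
force: [6.8, -1.1, 2.2]
finger_gap: 0.278
gripper_force: 70.1
```

>>> {"op": "step_arm", "data": {
  "commands": [
    [-0.0047,0.0012,-0.0162,0,1],
    [-0.0034,0.0009,-0.0165,0,1],
    [-0.0018,0.0005,-0.0168,0,1],
    [0,0,0,0,1],
    [-0.0005,0.0001,-0.0169,0,1],
    [0.0011,-0.0003,-0.0169,0,1],
    [0,0,0,0,1]
  ]
}}

```text
t: 16.05
position: [0.4256, -0.1317, 0.1055]
tool_rot: [0.001, 0.791, 0.612, 0.001]
force: [5.5, -0.7, 8.9]
finger_gap: 0.281
gripper_force: 71.4
```

>>> {"op": "step_arm", "data": {
  "commands": [
    [0.0012,-0.0003,-0.0084,0,1],
    [0,0,0,0,1],
    [0.0012,-0.0003,-0.0084,0,1],
    [0,0,0,0,1],
    [0,0,0,0,1]
  ]
}}

```text
t: 16.47
position: [0.4279, -0.1324, 0.0909]
tool_rot: [0.002, 0.791, 0.612, 0.001]
force: [0.5, 1.0, 17.3]
finger_gap: 0.281
gripper_force: 72.5
```

Run:
```python
from h import *
np.set_printoptions(precision=4,suppress=True,linewidth=200)
s=snap('side'); P=cloud(s); g=robot.get_state(); print(g['position'],g['force'],g['finger_gap'],g['gripper_force'])
P0=np.load('side.npy')
q=P.reshape(-1,3)
k=q[(abs(q[:,0]-.627)<.025)&(abs(q[:,1]+.0125)<.03)&(q[:,2]>.235)&(q[:,2]<.3)]; print('knob top',len(k),np.percentile(k[:,2],[90,97,100]))
c,r=275,190; im=s['image'][r-60:r+60,c-80:c+80,::-1]; cv2.imwrite('pics/f.png',cv2.resize(im,(800,600),interpolation=cv2.INTER_CUBIC))
```

```text
[ 0.4279 -0.1324  0.091 ] [-0.168   1.866  18.2193] 0.27579951640936234 72.5312340259552
knob top 109 [0.2628 0.265  0.2674]
```

View pics/f.png

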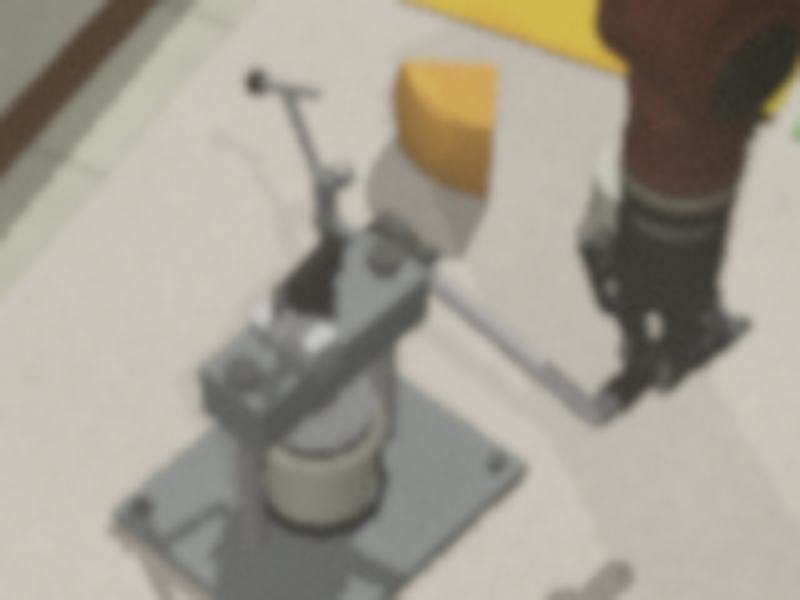

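```bash
python3 -c "
from cell import robot
print(robot.job_done())"
```

```text
the job is handed in; nothing more can be done
None
```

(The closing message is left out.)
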